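Lock a die block in the holding fixture

ROBOT

A 6-joint arm with a two-finger parallel gripper is mounted at the origin on the work surface. World frame = base frame: x ahead of the robot, y to its left, z up, the work surface at z = 0. Lengths are in m, angles in rad, forces in N, time in s.
With the tool pointing down it reaches from about 0.4 to 0.925 m from the base axis. Payload 3.4 kg.
Tool frame: the origin (TCP) lies on the centre line of the jaws, within the pads' length; the fingertips stand 11 mm ahead of it and the grasp point (between the pads) lies 8 mm behind it; z points along the fingers, y is the line along which they close (so a half turn about z gives the same grasp; the last joint's range is limited). The gripper opens to 85 mm and grips with 20 to 120 N. Pads are 22 mm wide; open, the fingers measure 114 mm over their backs; the gripper's body (76 mm by 85 mm) begins 54 mm behind the grasp point. The pads swing forward as they close: fully open they stand 13 mm farther back than shut.
Start: joints at [1.115, 0.307, 1.506, -0, 1.328, -0.073], TCP at [0.215, 0.533, 0.209] pointing down, gripper open.
Joint ranges: [-3.12, 3.12], [-1.05, 2.28], [0.14, 2.33], [-1.42, 4.57], [0.1, 2.73], [-2.68, 2.68]. Speed limits (rad/s): [2.57, 2.57, 3.14, 3.14, 3.14, 3.14].

INTERFACE

Orientations are given as a unit quaternion [w, x, y, z].
In Python, from rig import ctrl gives the robot as it stands. The module is installed in compiled form; this text tells all that it offers.
- The arm moves only by the tool apply_moves, never from a script. Its argument "commands" is one flat list of numbers, 6 for each row, row after row: the shift along the tool's x, y, z in mm, then the turn, a rotation vector about the tool's x, y, z in degrees. A call has 1 to 12 rows; each row is the pose to reach, as a shift and turn from the pose commanded when the call began, along the tool's axes at that moment; what a row does not reach only later rows make up. A row lasts 1/10 s, in which the tool goes at most 50 mm and 8.59 degrees, less where a joint would pass 70% of its speed; a pose out of reach is approached as far as the arm can. A call with a gripper value outside its range is refused whole. "claw" is the closure, from 0 (fully open) to 1 (shut), set as the call begins (left out, the last holds). The fingers move at their own pace and stop on an object; "force" is the grip in N (left out, the last holds). Time passes only in rows, so rows that repeat a pose let the fingers close. It gives the time, the measured TCP pose, the force, the opening and the grip force at its end, in the units of the state.
- ctrl.state(): the state, without advancing time (a new reading comes with each control period).
- ctrl.read_camera(name): name is "scene" or "top"; returns a dict with "img" (400x640x3 uint8, red, green, blue), "fx", "fy", "cx", "cy" (pixels), "origin" and "orientation" of the camera in the world. Camera axes: x right, y up, looking along -z (the intrinsics and any distortion apply to the point x, -y, -z); pixel columns grow to the right and rows downward; lengths in m; the calibration is good to about 2 mm. A picture is of the moment at which its call begins. There is no depth.
- ctrl.job_done(): hands the job in; it is judged then, once.
The state is a dict: "clock": time; "joint_pos": joint angles; "dq": joint speeds; "tau": joint torques, N m; "position": TCP position; "tool_rot": TCP orientation; "wrist_force": force on the tool from outside, world axes, zero at the start; "ft_torque": the same for the moment, N m; "gripper_width": opening from 0.0 (shut) to 1.0 (fully open); "finger_force": force on a finger pad.
Only numpy, scipy, OpenCV 4.12 (cv2) and the standard library are available. Lean on these libraries where they do the work, as an engineer would, in place of code of your own. Each camera call takes 0.05 s, during which the arm holds its last target. There are 200 camera calls.

TASK

Get the short die block ready for work: lay it flat on its base in the pocket of the holding fixture and push it flush against both thick steel stop bars, at its end and along its side, while the locking lever is still open. Then swing the lever fully shut across the block and let go, with the block still flush in the corner. Leave the longer die block, the hammer, the punch and the jar where they are.

Things in the scene. Friction and masses are not known exactly. Their poses are not given: they have to be found in the camera images.
- block: The short die block: plywood block 110 (own x) x 56 (own y) x 50 mm high (z), 0.18 to 0.36 kg (1 to 5 N slide it on its base), plain sides, an oval steel line inlaid flush in its top. Origin: centre of its underside. Both ends are alike, so it may lie either way round in the pocket. Starts lying base down on the bench.
- long_block: The longer die block, to be left alone: same make and section (56 mm wide, 50 mm high) but 160 mm long (own x), too long for the pocket. Origin: centre of its underside. The two blocks may swap places.
- jig: The holding fixture, fixed to the bench but placed and turned differently in each run: wooden base 14 mm thick, x -95 to +95, y -117 to +98 mm in its own frame. Origin: on the bench, under the centre of a correctly registered block. Lever's pivot post (radius 14 mm) at x -25, y -90 mm. Catch post 12 x 20 mm at x -42, y +78 mm, its top 78 mm above the bench.
- end_stop (a point): Middle of the upper edge of the end stop's face. The end stop is a steel bar 14 mm thick, 15 mm high above the pocket floor, face at fixture x = +55 mm (bar y -42 to +28 mm). Facing it is a low light-wood strip 8 mm high, 6 mm thick, inner face at x = -67 mm: the block has 12 mm of play along x.
- side_stop (a point): Middle of the upper edge of the side stop's face. The side stop is a steel bar 14 mm thick, 15 mm high above the pocket floor, face at fixture y = +28 mm (bar x -51 to +69 mm). Facing it is a low light-wood strip 8 mm high, 6 mm thick, inner face at y = -40 mm: the block has 12 mm of play along y.
- seat (a point): Point on the pocket floor, 14 mm above the bench, where the centre of the block's underside lies when it is flush against both stops. Axes as the fixture: x towards the end stop and along the block's length, y towards the side stop.
- lever (a joint): Angle of the locking lever about its upright pivot, rad: 0 = fully shut (hard stop; it points along the fixture's +y, across the block, its end at the catch post), growing as it opens towards the fixture's +x: at angle a it points along (sin a, cos a) in the fixture's x, y. Starts open, 1.65 to 2.1; limit 2.2. Light friction (about 1 N at the knob) holds it; no spring.
- lever_knob (a point): Middle of the lever's knob: upright black cylinder 24 mm in diameter, 36 mm high, 145 mm from the pivot; this point is 96 mm above the bench, 18 mm above the arm's top.
- lever_pivot (a point): Point on the lever's upright pivot axis, 73 mm above the bench. The arm is a steel bar 18 mm wide, 10 mm thick, ending 25 mm past the knob; its underside is 68 mm above the bench: it passes 4 mm over a seated block and jams on one that is not down.
- mallet: Hammer lying on the bench, 250 mm long along its own x, handle to -x; to be left alone.
- punch: Dark steel arch punch lying on the bench, about 145 mm long along its own x, 36 mm wide; to be left alone.
- jar: Amber glass jar with a white cap, 64 mm across, 70 mm high, origin under its centre; to be left alone.
Mind the look-alikes: they are no part of the job. Leave any green or purple look-alike of the block alone.

How it is judged:
By the outcome, as a careful person would: the job done as asked, in the order asked, and still so for the second after the job is handed in, with the robot touching nothing.
It also fails if it takes over 72 s, if anything falls off the work surface, if the arm or the gripper's body presses on something with over 40 N, if the wrist force passes 120 N, or if a joint passes its speed limit or range.

## Working session

There is one attempt and no reset: what is moved stays moved. The work goes in short steps, Python scripts to look and compute and a tool call to move; the robot and the scene stay as the last step left them, time stands still between calls to the robot, and variables do not carry over. Pictures are saved under pics/ and viewed, at most 10 in all, crops included, and the job is handed in when it is done.

Besides the shell and the picture viewer there is one more tool, called as name(argument=value, ...) on one line, values as JSON. apply_moves: Moves the arm, as the interface text tells. Its arguments: {"type":"object","properties":{"commands":{"type":"array"},"claw":{"type":"number"},"force":{"type":"number"}},"required":["commands"]}

```bash
mkdir -p pics; cat > h.py <<'E'
import numpy as np, cv2
from scipy.spatial.transform import Rotation as R
from rig import ctrl
def q2R(q): return R.from_quat([q[1],q[2],q[3],q[0]]).as_matrix()
def ray(c,u,v):
    d=q2R(c["orientation"])@np.array([(u-c["cx"])/c["fx"],-(v-c["cy"])/c["fy"],-1.])
    return np.array(c["origin"]),d/np.linalg.norm(d)
def plane(c,u,v,z):
    o,d=ray(c,u,v); return o+d*(z-o[2])/d[2]
def tri(c1,p1,c2,p2):
    o1,d1=ray(c1,*p1);o2,d2=ray(c2,*p2)
    s=np.linalg.lstsq(np.c_[d1,-d2],o2-o1,rcond=None)[0]
    a=o1+s[0]*d1;b=o2+s[1]*d2
    return (a+b)/2,np.linalg.norm(a-b)
def proj(c,P):
    p=q2R(c["orientation"]).T@(np.array(P)-c["origin"])
    return c["cx"]+c["fx"]*p[0]/-p[2],c["cy"]-c["fy"]*p[1]/-p[2]
def snap(n,f):
    c=ctrl.read_camera(n); cv2.imwrite("pics/"+f,c["img"][:,:,::-1]); return c
E
python3 - <<'E'
from h import *
import pickle
for n in("scene","top"):
    c=snap(n,n+"0.png");pickle.dump(c,open(n+"0.pkl","wb"))
    print({k:(np.round(v,4) if k!="img" else 0) for k,v in c.items()})
print(ctrl.state())
E
```

```text
{'img': 0, 'fx': np.float64(371.2796), 'fy': np.float64(371.2796), 'cx': np.float64(318.0653), 'cy': np.float64(199.5017), 'origin': array([1.0834, 0.7629, 0.7224]), 'orientation': array([0.2742, 0.1529, 0.4385, 0.8421])}
{'img': 0, 'fx': np.float64(378.5845), 'fy': np.float64(378.5845), 'cx': np.float64(314.6423), 'cy': np.float64(197.1216), 'origin': array([0.4021, 0.0332, 1.2928]), 'orientation': array([ 0.7064,  0.0478, -0.044 , -0.7048])}
{'clock': 0.1, 'joint_pos': array([ 1.11449359e+00,  3.07497224e-01,  1.50758286e+00, -3.74735986e-06,
        1.32840852e+00, -7.35206587e-02]), 'dq': array([ 0.00032743, -0.00147152, -0.00403506, -0.00126073, -0.00023063,
        0.00043003]), 'tau': array([-3.92723159e-04, -4.58528566e+01, -2.52606851e+01, -2.54635834e-04,
        5.58219777e-03,  1.14542436e-05]), 'position': array([0.21449209, 0.53274709, 0.20795863]), 'tool_rot': array([-2.46448041e-04,  1.90224191e-01,  9.81740219e-01, -9.15383198e-04]), 'wrist_force': array([ 0.15709904, -0.32486981, -0.25712699]), 'ft_torque': array([ 0.03087312, -0.02571413, -0.02241279]), 'finger_force': 0.0, 'gripper_width': 0.9932394477470808}
```

View pics/scene0.png

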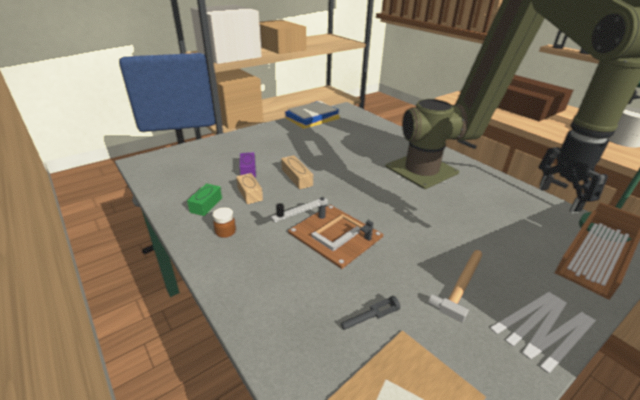

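View pics/top0.png

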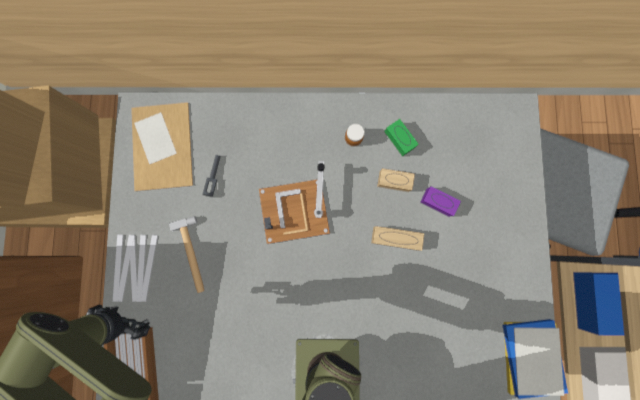

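The scene picture shows the short block at about (250,188), the long block at (297,171), and the fixture at (336,236) with its knob at (280,210). The top picture shows the short block at (397,180), the long block at (398,238), the fixture at (294,212), the pivot at (319,213) and the knob at (321,167). The green and purple look-alikes are close to the short block.

```bash
python3 - <<'E'
from h import *
import pickle
t=pickle.load(open("top0.pkl","rb"));s=pickle.load(open("scene0.pkl","rb"))
a=cv2.resize(t["img"][145:255,250:430],None,fx=4.4,fy=4.4,interpolation=cv2.INTER_CUBIC)
cv2.imwrite("pics/tc.png",a[:,:,::-1])
b=cv2.resize(s["img"][145:275,230:395],None,fx=4.6,fy=4.6,interpolation=cv2.INTER_CUBIC)
cv2.imwrite("pics/sc.png",b[:,:,::-1])
E
```

```text
(no output)
```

View pics/tc.png

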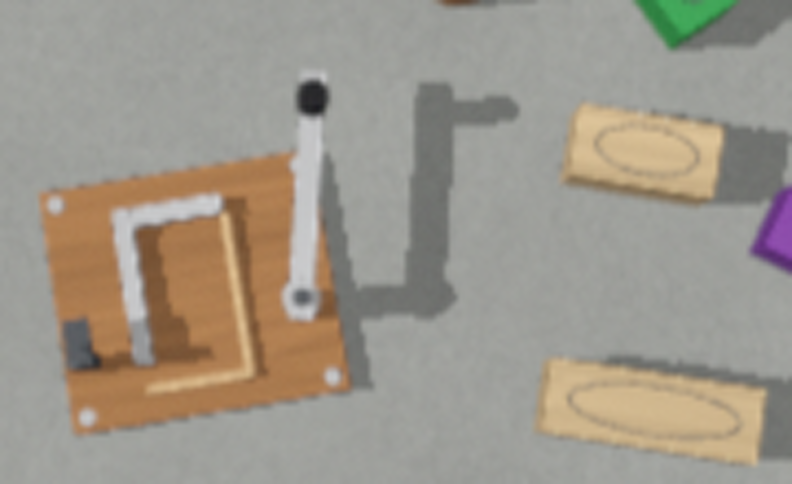

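View pics/sc.png

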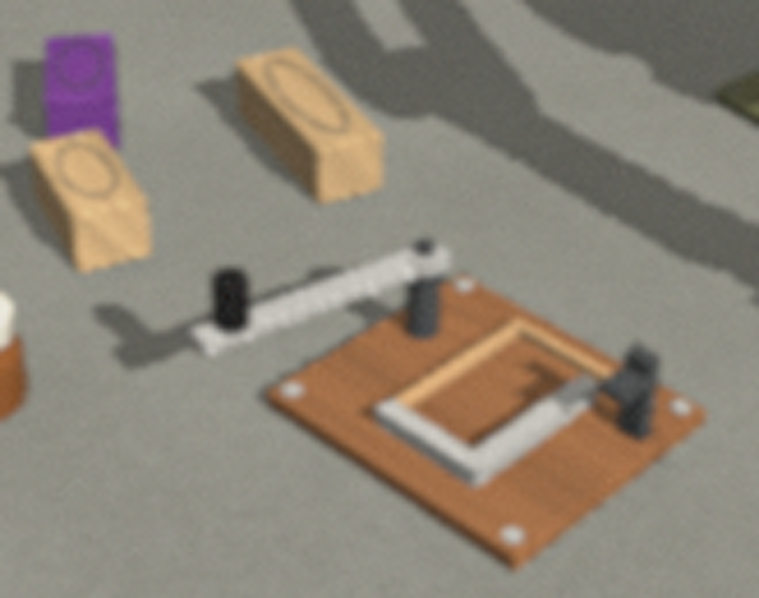

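The crops resolve the details. In the top crop the four bolts are at (55,205), (87,417), (333,376) and (300,165), the block's top face is at about (585,104) to (713,198), and the knob is at (312,97). In the scene crop the bolts are at (512,535), (681,407), (464,285) and (292,390), the knob is at (231,300), and the block's oval is at (87,168).

```bash
cat > m.py <<'E'
from h import *
import pickle
t=pickle.load(open("top0.pkl","rb"));s=pickle.load(open("scene0.pkl","rb"))
T=lambda x,y:(250+(x+.5)/4.4-.5,145+(y+.5)/4.4-.5)
S=lambda x,y:(230+(x+.5)/4.6-.5,145+(y+.5)/4.6-.5)
def bolt(c,p):
    u,v=map(round,p);w=c["img"][v-3:v+4,u-3:u+4,2].astype(float)
    w=np.clip(w-np.median(w)-20,0,None);yy,xx=np.mgrid[v-3:v+4,u-3:u+4]
    return ((w*xx).sum()/w.sum(),(w*yy).sum()/w.sum())
pairs={"b1":((55,205),(512,535)),"b2":((87,417),(681,407)),"b3":((333,376),(464,285))}
B={}
for k,(a,b) in pairs.items():
    pa,pb=bolt(t,T(*a)),bolt(s,S(*b));P,e=tri(t,pa,s,pb);B[k]=P
    print(k,np.round(P*1e3,1),round(e*1e3,1),np.round(plane(t,*pa,.015)*1e3,1),np.round(plane(s,*pb,.015)*1e3,1))
print([np.linalg.norm(B[a]-B[b]).round(4) for a,b in(("b1","b2"),("b2","b3"),("b1","b3"))])
# fixture: b1 (+x,+y), b2(-x,+y), b3(-x,-y); centre at (0,-9.5)
dx=B["b1"]-B["b2"];dy=B["b2"]-B["b3"]
print("yaws",np.degrees([np.arctan2(dx[1],dx[0]),np.arctan2(-dy[0],dy[1])]))
yaw=np.mean([np.arctan2(dx[1],dx[0]),np.arctan2(-dy[0],dy[1])])
c=(B["b1"]+B["b3"])/2;o=c[:2]-np.array([[np.cos(yaw),-np.sin(yaw)],[np.sin(yaw),np.cos(yaw)]])@[0,-.0095]
print("jig",o*1e3,np.degrees(yaw))
F=lambda x,y,z:np.r_[o+np.array([[np.cos(yaw),-np.sin(yaw)],[np.sin(yaw),np.cos(yaw)]])@[x,y],z]
# checks
for n,a,b in(("oval",(647,150),(87,168)),("knobtop",(313,97),(231,275)),("pivot",(302,297),(424,245)),("inner corner",(136,225),(480,458)),("c_near",(713,198),(77,222)),("c_",(723,127),(32,147)),("c2",(585,104),(100,131)) ):
    P,e=tri(t,T(*a),s,S(*b));print(n,np.round(P*1e3,1),round(e*1e3,1))
print("pred inner corner",F(.055,.028,.029)*1e3,"pivot",F(-.025,-.09,.083)*1e3)
for n,c in(("top",t),("scene",s)):
    hsv=cv2.cvtColor(c["img"],cv2.COLOR_RGB2HSV);m=cv2.inRange(hsv,(10,60,150),(28,170,255))
    lo=(365,165,420,195) if n=="top" else (232,165,268,206)
    mm=np.zeros_like(m);mm[lo[1]:lo[3],lo[0]:lo[2]]=m[lo[1]:lo[3],lo[0]:lo[2]]
    k=max(cv2.findContours(mm,cv2.RETR_EXTERNAL,cv2.CHAIN_APPROX_NONE)[0],key=cv2.contourArea)
    print(n,cv2.minAreaRect(k),cv2.approxPolyDP(k,2,True)[:,0].tolist())
E
python3 m.py
```

```text
b1 [588.8 219.9  17. ] 0.8 [589.4 219.9  15. ] [587.1 218.6  15. ]
b2 [424.7 192.3  17.2] 1.1 [425.2 192.2  15. ] [422.3 190.9  15. ]
b3 [456.2   5.5  17.7] 2.1 [457.1   4.7  15. ] [453.    3.2  15. ]
[np.float64(0.1663), np.float64(0.1895), np.float64(0.2521)]
yaws [9.53121431 9.54463241]
jig [520.90803409 122.03484261] 9.537923362400747
oval [ 625.6 -231.6   53.6] 1.1
knobtop [653.5  20.5 114.6] 0.3
pivot [511.2  28.5  85.2] 0.7
inner corner [569.3 158.6  22.9] 8.3
c_near [ 604.4 -305.1  -42.6] 0.7
c_ [ 643.1 -289.8   49.2] 3.6
c2 [ 644.  -171.8  121.3] 7.4
pred inner corner [570.50811129 158.76129549  29.        ] pivot [511.1666647   29.13648029  83.        ]
top ((395.78997802734375, 178.96998596191406), (34.93107604980469, 16.970561981201172), 8.13010311126709) [[380, 171], [378, 185], [411, 189], [414, 175], [412, 173], [386, 169]]
scene ((250.674560546875, 187.2189483642578), (32.30769729614258, 19.23077392578125), 67.38013458251953) [[236, 177], [246, 193], [247, 203], [262, 200], [261, 187], [250, 174]]
```

```bash
cat >> h.py <<'E'
O=np.array([.5209,.1220]);YAW=np.radians(9.54)
def fix(x,y): # fixture mm -> world m
    return O+R.from_euler("z",YAW).as_matrix()[:2,:2]@[x/1e3,y/1e3]
def tofix(p): return R.from_euler("z",YAW).as_matrix()[:2,:2].T@(np.array(p[:2])-O)*1e3
def go(x,y,z,tyaw):
    """row (mm, deg) from measured pose to world pose, tool down, tool y at yaw tyaw deg"""
    s=ctrl.state();M=q2R(s["tool_rot"]);a=np.radians(tyaw)
    ty=np.array([np.cos(a),np.sin(a),0]);tz=np.array([0,0,-1.]);G=np.c_[np.cross(ty,tz),ty,tz]
    d=M.T@(np.array([x,y,z])-s["position"])*1e3
    r=np.degrees(R.from_matrix(M.T@G).as_rotvec())
    print(np.round(d,1),np.round(r,1),"| F",np.round(s["wrist_force"],1),"w",round(s["gripper_width"],3),"t",round(s["clock"],1),"fix",tofix(s["position"]).round(1))
E
python3 - <<'E'
from h import *
import pickle
t=pickle.load(open("top0.pkl","rb"));s=pickle.load(open("scene0.pkl","rb"))
T=lambda x,y:(250+(x+.5)/4.4-.5,145+(y+.5)/4.4-.5)
S=lambda x,y:(230+(x+.5)/4.6-.5,145+(y+.5)/4.6-.5)
for p in((585,104),(723,127),(713,198),(647,150)):print("T",plane(t,*T(*p),.05).round(4))
for p in((32,147),(98,131),(148,210),(78,222),(87,168)):print("S",plane(s,*S(*p),.05).round(4))
go(.625,-.232,.15,-9)
E
```

```text
T [ 0.6621 -0.1866  0.05  ]
T [ 0.6445 -0.2907  0.05  ]
T [ 0.5901 -0.2814  0.05  ]
T [ 0.6267 -0.2327  0.05  ]
S [ 0.6425 -0.2869  0.05  ]
S [ 0.5907 -0.2795  0.05  ]
S [ 0.614  -0.1609  0.05  ]
S [ 0.662  -0.1757  0.05  ]
S [ 0.6228 -0.2364  0.05  ]
[-666.4 -556.    58.9] [-0.1  0.1 77.1] | F [ 0.2 -0.3 -0.3] w 0.993 t 0.1 fix [-234.1  455.8]
```

apply_moves(commands=[-666, -556, 58, 0, 0, 77, -666, -556, 58, 0, 0, 77, -666, -556, 58, 0, 0, 77, -666, -556, 58, 0, 0, 77, -666, -556, 58, 0, 0, 77, -666, -556, 58, 0, 0, 77, -666, -556, 58, 0, 0, 77, -666, -556, 58, 0, 0, 77, -666, -556, 58, 0, 0, 77, -666, -556, 58, 0, 0, 77, -666, -556, 58, 0, 0, 77, -666, -556, 58, 0, 0, 77], claw=0)

```text
clock: 1.3
position: [0.4981, 0.0038, 0.1685]
tool_rot: [-0.0, 0.76, 0.65, -0.0]
wrist_force: [1.1, 0.3, -0.3]
gripper_width: 0.998
finger_force: 0.0
```

```bash
python3 -c "
from h import *
go(.626,-.233,.12,-9.5)"
```

```text
[-214.1  163.2   48.4] [-0.  -0.   0.5] | F [ 1.1  0.3 -0.3] w 0.998 t 1.3 fix [ -42.  -112.8]
```

apply_moves(commands=[-214, 163, 48, 0, 0, 0, -214, 163, 48, 0, 0, 0, -214, 163, 48, 0, 0, 0, -214, 163, 48, 0, 0, 0, -214, 163, 48, 0, 0, 0, -214, 163, 48, 0, 0, 0, -214, 163, 48, 0, 0, 0, -214, 163, 48, 0, 0, 0])

```text
clock: 2.1
position: [0.6248, -0.2308, 0.1196]
tool_rot: [-0.001, 0.76, 0.649, -0.0]
wrist_force: [0.6, 0.1, 0.2]
gripper_width: 0.997
finger_force: 0.0
```

```bash
python3 -c "
from h import *
go(.626,-.233,.034,-9.5)
c=snap('scene','s1.png');cv2.imwrite('pics/s1c.png',cv2.resize(c['img'][100:240,180:340],None,fx=4,fy=4,interpolation=2)[:,:,::-1])"
```

```text
[-2.1  1.8 85.6] [-0.1 -0.1  0.5] | F [0.6 0.1 0.2] w 0.997 t 2.1 fix [  44.  -365.2]
```

View pics/s1c.png

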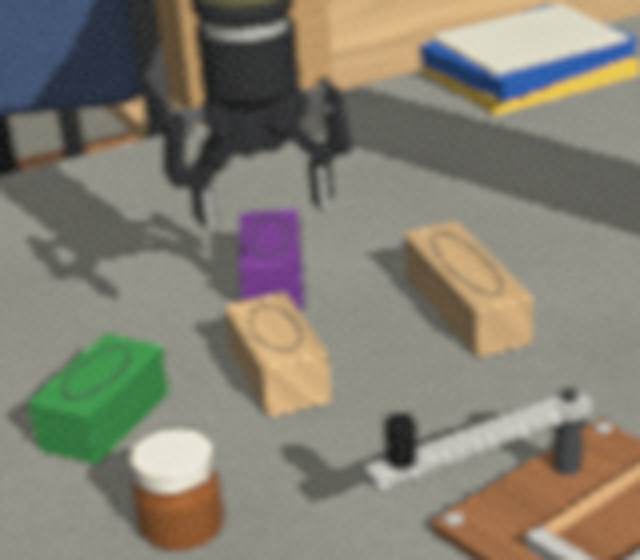

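The picture shows the open gripper squared up above the short block: fingertips at (205,215) and (320,200) in the crop, block oval at (278,328). I'll descend.

apply_moves(commands=[-2, 2, 30, 0, 0, 0.5, -2, 2, 60, 0, 0, 0.5, -2, 2, 78, 0, 0, 0.5, -2, 2, 86, 0, 0, 0.5, -2, 2, 86, 0, 0, 0.5, -2, 2, 86, 0, 0, 0.5])

```text
clock: 2.75
position: [0.6278, -0.2327, 0.036]
tool_rot: [0.001, 0.763, 0.647, 0.0]
wrist_force: [0.7, 0.5, 0.8]
gripper_width: 1.004
finger_force: 0.0
```

apply_moves(commands=[0, 0, 0, 0, 0, 0, 0, 0, 0, 0, 0, 0, 0, 0, 0, 0, 0, 0, 0, 0, 0, 0, 0, 0, 0, 0, 0, 0, 0, 0, 0, 0, 0, 0, 0, 0, 0, 0, 0, 0, 0, 0, 0, 0, 0, 0, 0, 0, 0, 0, 0, 0, 0, 0, 0, 0, 0, 0, 0, 0], claw=1, force=40)

```text
clock: 3.75
position: [0.6273, -0.2332, 0.0347]
tool_rot: [-0.0, 0.763, 0.647, -0.0]
wrist_force: [-0.4, -0.5, -0.6]
gripper_width: -0.003
finger_force: 0.0
```

```bash
python3 -c "
from h import *
go(.626,-.233,.12,-9.5)"
```

```text
[ -0.   -1.3 -85.3] [-0.  -0.   0.1] | F [-0.4 -0.5 -0.6] w -0.003 t 3.8 fix [  46.  -367.9]
```

The gripper shut on nothing, so I need to look.

```bash
python3 -c "
from h import *
c=snap('scene','s2.png');t=snap('top','t2.png')
a=cv2.resize(c['img'][120:240,180:320],(560,480),interpolation=2);b=cv2.resize(t['img'][120:260,360:420+8],(0,0),fx=3.43,fy=3.43,interpolation=2)
b=cv2.resize(b,(int(b.shape[1]*480/b.shape[0]),480))
cv2.imwrite('pics/s2c.png',np.hstack([a,b])[:,:,::-1])
p=ctrl.state()['position'];print(p,proj(c,p),proj(t,p))"
```

```text
[ 0.62723537 -0.23317134  0.03473191] (np.float64(248.2164733428586), np.float64(185.72953883444072)) (np.float64(395.84450670448723), np.float64(179.35849487837672))
```

View pics/s2c.png

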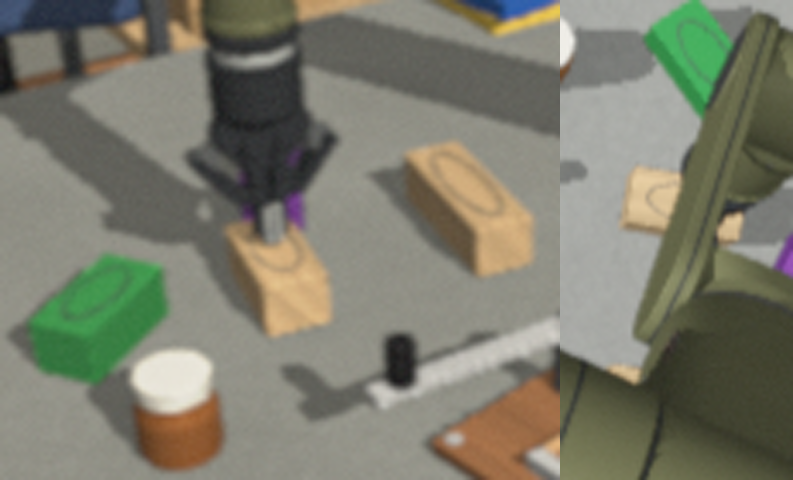

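```bash
python3 -c "
from h import *
c=ctrl.read_camera('scene')
for z in(.02,.03,.04,.05,.06):print(z,proj(c,(.627,-.222,z)))
print('open pose tips')
for z in(.105,.12,.135,.15):
  for s in(1,-1):print(z,s,np.round(proj(c,(.6248+s*.042*.986,-.2308-s*.042*.165,z)),1))
print(ctrl.state()['wrist_force'],ctrl.state()['joint_pos'])"
```

```text
0.02 (np.float64(250.2066989712879), np.float64(190.77467949078715))
0.03 (np.float64(249.95195543402463), np.float64(188.3232737607987))
0.04 (np.float64(249.6949127553567), np.float64(185.84974331481544))
0.05 (np.float64(249.43553966846451), np.float64(183.35378727116836))
0.06 (np.float64(249.17380433700242), np.float64(180.8350992676191))
open pose tips
0.105 1 [234.9 170.7]
0.105 -1 [259.4 165.3]
0.12 1 [234.4 166.7]
0.12 -1 [259.  161.3]
0.135 1 [233.9 162.6]
0.135 -1 [258.7 157.3]
0.15 1 [233.4 158.5]
0.15 -1 [258.4 153.3]
[0.36040118 0.91992773 0.59429283] [-4.19008683e-01  5.90148856e-01  1.49784282e+00 -1.75729893e-05
  1.05366852e+00 -2.54399885e-01]
```

The picture shows the shut fingertips ending at about (270,241) in the crop, just above the block's oval. That puts them near z 0.058 instead of 0.024, so the tool stands about 34 mm higher than the reported TCP implies. I'll check this with a gentle touch on the block's top.

apply_moves(commands=[0, 0, 1, 0, 0, 0, 0, 0, 2, 0, 0, 0, 0, 0, 3, 0, 0, 0, 0, 0, 3, 0, 0, 0])

```text
clock: 4.3
position: [0.627, -0.2331, 0.0315]
tool_rot: [-0.0, 0.763, 0.647, -0.0]
wrist_force: [-0.1, -0.1, -0.1]
gripper_width: -0.0
finger_force: 0.0
```

apply_moves(commands=[0, 0, 1, 0, 0, 0, 0, 0, 2, 0, 0, 0, 0, 0, 2, 0, 0, 0])

```text
clock: 4.6
position: [0.6271, -0.2331, 0.0296]
tool_rot: [-0.0, 0.763, 0.647, -0.0]
wrist_force: [0.8, 0.6, 0.3]
gripper_width: 0.0
finger_force: 0.0
```

apply_moves(commands=[0, 0, 1, 0, 0, 0, 0, 0, 2, 0, 0, 0, 0, 0, 2, 0, 0, 0])

```text
clock: 4.9
position: [0.6273, -0.2332, 0.0277]
tool_rot: [-0.0, 0.763, 0.647, -0.0]
wrist_force: [-0.8, 0.5, 0.4]
gripper_width: -0.003
finger_force: 0.0
```

apply_moves(commands=[0, 0, 1, 0, 0, 0, 0, 0, 2, 0, 0, 0, 0, 0, 2, 0, 0, 0])

```text
clock: 5.2
position: [0.6274, -0.2332, 0.0276]
tool_rot: [0.0, 0.763, 0.647, 0.0]
wrist_force: [-2.5, 1.2, 9.5]
gripper_width: 0.004
finger_force: 4.7
```

apply_moves(commands=[0, 0, 1, 0, 0, 0, 0, 0, 2, 0, 0, 0, 0, 0, 2, 0, 0, 0])

```text
clock: 5.5
position: [0.6275, -0.2332, 0.0275]
tool_rot: [0.001, 0.763, 0.647, 0.0]
wrist_force: [-5.0, 1.5, 18.8]
gripper_width: -0.003
finger_force: 9.6
```

Contact came at reported z 0.0277 with the tips on the 0.050 top, so tips are at reported z + 0.022 when shut. I'll rise, open, then descend to reported z −0.006.

apply_moves(commands=[0, 0, -20, 0, 0, 0, 0, 0, -45, 0, 0, 0, 0, 0, -45, 0, 0, 0, 0, 0, -45, 0, 0, 0, 0, 0, -45, 0, 0, 0, 0, 0, -45, 0, 0, 0, 0, 0, -45, 0, 0, 0, 0, 0, -45, 0, 0, 0, 0, 0, -45, 0, 0, 0], claw=0)

```text
clock: 6.4
position: [0.6271, -0.2331, 0.0683]
tool_rot: [-0.0, 0.763, 0.647, -0.0]
wrist_force: [1.0, 0.3, 0.7]
gripper_width: 1.002
finger_force: 0.0
```

```bash
python3 -c "
from h import *
go(.6265,-.233,-.006,-9.5)"
```

```text
[-0.  -0.5 74.3] [-0.  -0.   0.1] | F [1.  0.3 0.7] w 1.002 t 6.4 fix [  45.8 -367.8]
```

apply_moves(commands=[0, 0, 20, 0, 0, 0, 0, 0, 35, 0, 0, 0, 0, 0, 48, 0, 0, 0, 0, 0, 60, 0, 0, 0, 0, 0, 70, 0, 0, 0, 0, 0, 74, 0, 0, 0, 0, 0, 74, 0, 0, 0, 0, 0, 74, 0, 0, 0])

```text
clock: 7.2
position: [0.6276, -0.2334, -0.0049]
tool_rot: [0.0, 0.763, 0.647, 0.0]
wrist_force: [0.1, 0.9, 0.0]
gripper_width: 1.0
finger_force: 0.0
```

apply_moves(commands=[0, 0, 0, 0, 0, 0, 0, 0, 0, 0, 0, 0, 0, 0, 0, 0, 0, 0, 0, 0, 0, 0, 0, 0, 0, 0, 0, 0, 0, 0, 0, 0, 0, 0, 0, 0, 0, 0, 0, 0, 0, 0, 0, 0, 0, 0, 0, 0], claw=1, force=40)

```text
clock: 8.0
position: [0.6277, -0.2334, -0.0043]
tool_rot: [0.001, 0.763, 0.647, 0.0]
wrist_force: [0.2, 0.7, 5.5]
gripper_width: 0.649
finger_force: 44.6
```

apply_moves(commands=[0, 0, -10, 0, 0, 0, 0, 0, -30, 0, 0, 0, 0, 0, -60, 0, 0, 0, 0, 0, -90, 0, 0, 0, 0, 0, -90, 0, 0, 0, 0, 0, -90, 0, 0, 0, 0, 0, -90, 0, 0, 0])

```text
clock: 8.7
position: [0.6259, -0.2325, 0.0832]
tool_rot: [-0.001, 0.763, 0.647, -0.001]
wrist_force: [-0.5, -0.4, -2.2]
gripper_width: 0.645
finger_force: 44.0
```

```bash
python3 -c "
from h import *
x,y=fix(-6,-6)
go(x,y,.084,-80.5)"
```

```text
[ 324.9 -165.4   -0. ] [-0.2  0.1 71.1] | F [-0.5 -0.4 -2.2] w 0.645 t 8.7 fix [  44.7 -367. ]
```

The block is gripped (opening 0.645 matches 56 mm) and weighs about 0.2 kg. I'll go higher and carry it over the fixture.

apply_moves(commands=[0, 0, -40, 0, 0, 0, 40, -20, -40, 0, 0, 8, 80, -40, -40, 0, 0, 16, 120, -60, -40, 0, 0, 24, 160, -80, -40, 0, 0, 32, 200, -102, -40, 0, 0, 40, 240, -122, -40, 0, 0, 48, 280, -142, -40, 0, 0, 56, 310, -158, -40, 0, 0, 64, 325, -165, -40, 0, 0, 71, 325, -165, -40, 0, 0, 71, 325, -165, -40, 0, 0, 71])

```text
clock: 9.9
position: [0.5169, 0.1144, 0.1236]
tool_rot: [0.0, 0.996, 0.085, -0.001]
wrist_force: [-0.6, 0.2, -1.3]
gripper_width: 0.649
finger_force: 43.9
```

```bash
python3 -c "
from h import *
x,y=fix(-6,-6)
go(x,y,.084,-80.5)
c=snap('scene','s3.png')
cv2.imwrite('pics/s3c.png',cv2.resize(c['img'][110:280,240:400],None,fx=3.5,fy=3.5,interpolation=2)[:,:,::-1])
for q in((-61,-34),(-61,22),(49,22),(49,-34)):
  w=fix(*q);print(q,[np.round((np.array(proj(c,(*w,z)))-[240,110])*3.5,0).tolist() for z in(.13,.18)])"
```

```text
[-0.7 -0.9 39.6] [0.  0.1 0.3] | F [-0.6  0.2 -1.3] w 0.649 t 9.9 fix [-5.2 -6.9]
(-61, -34) [[365.0, 274.0], [369.0, 222.0]]
(-61, 22) [[418.0, 300.0], [423.0, 248.0]]
(49, 22) [[327.0, 357.0], [330.0, 303.0]]
(49, -34) [[275.0, 327.0], [276.0, 274.0]]
```

View pics/s3c.png

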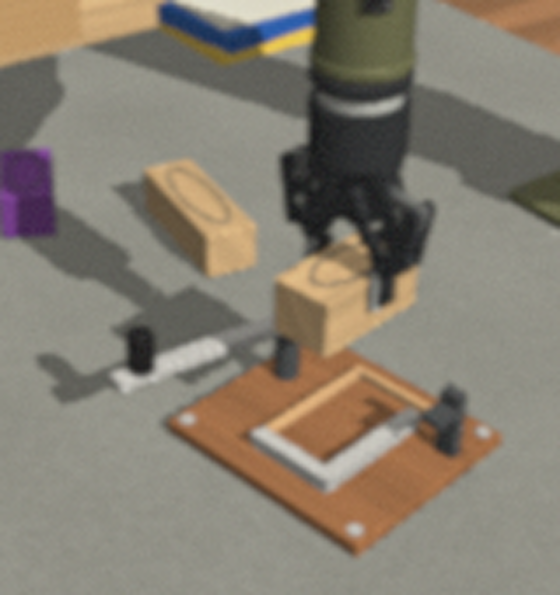

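The picture shows the block level and square over the pocket. Its near-bottom corner is at (322,355) against a predicted (327,357), so it is within about 3 mm. I'll lower it to 3 mm above the pocket floor and then feel for contact.

apply_moves(commands=[-1, -1, 30, 0, 0, 0.3, -1, -1, 60, 0, 0, 0.3, -1, -1, 85, 0, 0, 0.3, -1, -1, 98, 0, 0, 0.3, -1, -1, 104, 0, 0, 0.3, -1, -1, 108, 0, 0, 0.3, -1, -1, 111, 0, 0, 0.3, -1, -1, 111, 0, 0, 0.3, -1, -1, 111, 0, 0, 0.3])

```text
clock: 10.85
position: [0.5172, 0.1153, 0.0144]
tool_rot: [-0.0, 0.997, 0.081, 0.001]
wrist_force: [-0.2, 1.2, -1.4]
gripper_width: 0.648
finger_force: 43.9
```

apply_moves(commands=[0, 0, 1, 0, 0, 0, 0, 0, 2, 0, 0, 0, 0, 0, 2, 0, 0, 0])

```text
clock: 11.15
position: [0.5166, 0.1154, 0.0119]
tool_rot: [-0.0, 0.997, 0.081, 0.0]
wrist_force: [-0.4, -0.8, -1.9]
gripper_width: 0.654
finger_force: 43.9
```

apply_moves(commands=[0, 0, 1, 0, 0, 0, 0, 0, 2, 0, 0, 0, 0, 0, 2, 0, 0, 0])

```text
clock: 11.45
position: [0.5166, 0.1153, 0.0097]
tool_rot: [0.0, 0.997, 0.081, -0.0]
wrist_force: [-0.1, -0.0, -2.2]
gripper_width: 0.647
finger_force: 43.9
```

apply_moves(commands=[0, 0, 1, 0, 0, 0, 0, 0, 1.5, 0, 0, 0, 0, 0, 1.5, 0, 0, 0])

```text
clock: 11.75
position: [0.5166, 0.1153, 0.0096]
tool_rot: [-0.0, 0.997, 0.081, 0.0]
wrist_force: [-3.6, 0.5, 9.6]
gripper_width: 0.647
finger_force: 45.5
```

```bash
python3 -c "
from h import *
x,y=fix(6,-5)
go(x,y,.0095,-80.5)"
```

```text
[11.3 -0.9  0.1] [ 0.  -0.  -0.2] | F [-3.6  0.5  9.6] w 0.647 t 11.8 fix [-5.3 -5.9]
```

The block reached the floor at exactly the predicted height. I'll ease the downward press and push along +x (tool +x) towards the end stop.

apply_moves(commands=[0, 0, -2, 0, 0, 0, 1, 0, -2, 0, 0, 0, 2, 0, -2, 0, 0, 0, 3, 0, -2, 0, 0, 0, 3, 0, -2, 0, 0, 0])

```text
clock: 12.25
position: [0.5196, 0.1158, 0.01]
tool_rot: [0.0, 0.997, 0.081, -0.0]
wrist_force: [-0.4, 0.1, -2.2]
gripper_width: 0.647
finger_force: 44.0
```

apply_moves(commands=[1, 0, 0, 0, 0, 0, 2, 0, 0, 0, 0, 0, 2, 0, 0, 0, 0, 0])

```text
clock: 12.55
position: [0.5198, 0.1158, 0.0099]
tool_rot: [0.0, 0.997, 0.081, -0.002]
wrist_force: [-4.3, -0.9, -0.4]
gripper_width: 0.648
finger_force: 44.3
```

apply_moves(commands=[1, 0, 0, 0, 0, 0, 2, 0, 0, 0, 0, 0, 2, 0, 0, 0, 0, 0])

```text
clock: 12.85
position: [0.5197, 0.1158, 0.0099]
tool_rot: [0.0, 0.997, 0.081, -0.003]
wrist_force: [-8.1, -1.6, 4.0]
gripper_width: 0.651
finger_force: 44.8
```

apply_moves(commands=[-2, 0, 0, 0, 0, 0, -2, -1, 0, 0, 0, 0, -2, -2, 0, 0, 0, 0, -2, -3, 0, 0, 0, 0, -2, -4, 0, 0, 0, 0, -2, -4, 0, 0, 0, 0])

```text
clock: 13.45
position: [0.5193, 0.119, 0.0099]
tool_rot: [0.001, 0.997, 0.081, -0.002]
wrist_force: [-5.0, -4.7, -0.4]
gripper_width: 0.652
finger_force: 44.1
```

apply_moves(commands=[0, -1, 0, 0, 0, 0, 0, -2, 0, 0, 0, 0, 0, -2, 0, 0, 0, 0])

```text
clock: 13.75
position: [0.5189, 0.1209, 0.0099]
tool_rot: [0.001, 0.997, 0.081, -0.002]
wrist_force: [-4.2, -5.0, 0.0]
gripper_width: 0.647
finger_force: 44.1
```

apply_moves(commands=[0, -1, 0, 0, 0, 0, 0, -2, 0, 0, 0, 0, 0, -2, 0, 0, 0, 0])

```text
clock: 14.05
position: [0.5187, 0.1227, 0.0099]
tool_rot: [0.001, 0.997, 0.081, -0.002]
wrist_force: [-4.4, -4.7, -0.1]
gripper_width: 0.649
finger_force: 44.2
```

```bash
python3 -c "
from h import *
x,y=fix(0,0)
go(x,y,.0095,-80.46)"
```

```text
[2.1 1.1 0.4] [ 0.1  0.2 -0.2] | F [-4.4 -4.7 -0.1] w 0.649 t 14.1 fix [-2.1  1.1]
```

apply_moves(commands=[0, -1, 0, 0, 0, 0, 0, -2, 0, 0, 0, 0, 0, -2, 0, 0, 0, 0])

```text
clock: 14.35
position: [0.5187, 0.1229, 0.01]
tool_rot: [0.002, 0.997, 0.082, -0.001]
wrist_force: [-2.5, -11.8, 0.4]
gripper_width: 0.65
finger_force: 44.4
```

apply_moves(commands=[0, -1, 0, 0, 0, 0, 0, -2, 0, 0, 0, 0, 0, -2, 0, 0, 0, 0])

```text
clock: 14.65
position: [0.5187, 0.123, 0.01]
tool_rot: [0.004, 0.997, 0.083, -0.001]
wrist_force: [-2.8, -18.5, 1.0]
gripper_width: 0.649
finger_force: 44.6
```

Both stops are reached. I'll ease the side press, top up +x and down, then open.

apply_moves(commands=[1, 0, 1, 0, 0, 0, 2, 1, 1, 0, 0, 0, 2, 2, 1, 0, 0, 0, 2, 2, 1.5, 0, 0, 0])

```text
clock: 15.05
position: [0.5186, 0.1229, 0.0098]
tool_rot: [0.002, 0.997, 0.082, -0.003]
wrist_force: [-11.0, -12.8, 20.3]
gripper_width: 0.648
finger_force: 46.9
```

apply_moves(commands=[0, 0, 0, 0, 0, 0, 0, 0, 0, 0, 0, 0, 0, 0, 0, 0, 0, 0, 0, 0, 0, 0, 0, 0, 0, 0, 0, 0, 0, 0, 0, 0, 0, 0, 0, 0], claw=0)

```text
clock: 15.65
position: [0.5221, 0.1265, 0.0087]
tool_rot: [-0.0, 0.997, 0.081, 0.0]
wrist_force: [-0.1, 0.1, 0.3]
gripper_width: 1.001
finger_force: 0.0
```

```bash
python3 -c "
from h import *
go(*fix(-1,2),.10,-80.46)"
```

```text
[ -2.9   2.3 -91.3] [-0.  -0.  -0.3] | F [-0.1  0.1  0.3] w 1.001 t 15.7 fix [1.9 4.3]
```

apply_moves(commands=[0, 2, -30, 0, 0, 0, 0, 4, -60, 0, 0, 0, 0, 4, -65, 0, 0, 0, -30, 4, -65, 0, 0, 0, -60, 4, -65, 0, 0, 0, -88, 4, -65, 0, 0, 0, -88, 4, -65, 0, 0, 0, -88, 4, -65, 0, 0, 0, -88, 4, -65, 0, 0, 0])

```text
clock: 16.55
position: [0.4372, 0.1084, 0.0738]
tool_rot: [-0.0, 0.997, 0.081, 0.001]
wrist_force: [0.9, -0.8, -0.1]
gripper_width: 0.997
finger_force: 0.0
```

apply_moves(commands=[0, 0, 0, 0, 0, 0, 0, 0, 0, 0, 0, 0, 0, 0, 0, 0, 0, 0, 0, 0, 0, 0, 0, 0, 0, 0, 0, 0, 0, 0, 0, 0, 0, 0, 0, 0, 0, 0, 0, 0, 0, 0, 0, 0, 20, 0, 0, 0, 0, 0, 40, 0, 0, 0, 0, 0, 58, 0, 0, 0, 0, 0, 58, 0, 0, 0, 0, 0, 58, 0, 0, 0], claw=1)

```text
clock: 17.75
position: [0.4355, 0.1081, 0.0158]
tool_rot: [0.0, 0.997, 0.081, -0.0]
wrist_force: [0.4, -0.1, -0.3]
gripper_width: 0.003
finger_force: 0.0
```

```bash
python3 -c "
from h import *
go(*fix(-66,0),.014,-80.46)
c=snap('scene','s4.png');t=snap('top','t4.png')
a=cv2.resize(c['img'][130:280,240:400],None,fx=3,fy=3,interpolation=2);b=cv2.resize(t['img'][140:260,240:350],(int(110*3.75),450),interpolation=2)
cv2.imwrite('pics/s4c.png',np.hstack([a,b[:,:300]])[:,:,::-1])"
```

```text
[20.5  0.4  1.7] [-0.   0.1 -0.3] | F [ 0.4 -0.1 -0.3] w 0.003 t 17.8 fix [-86.5   0.5]
```

View pics/s4c.png

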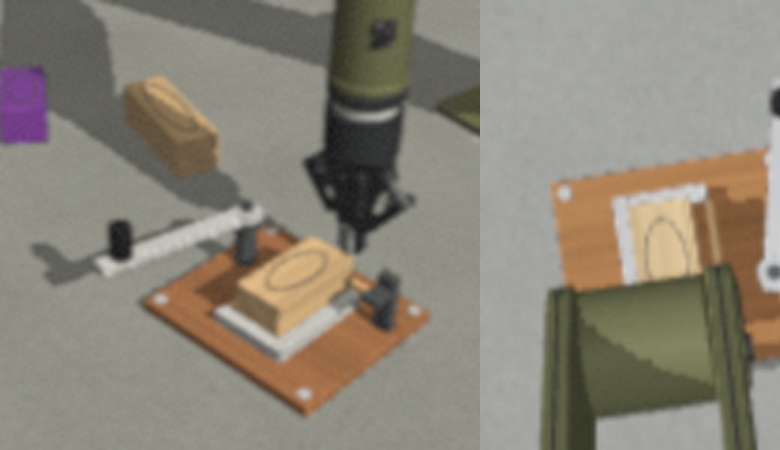

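The pictures show the block flat in the pocket against both bars, with the end of the block near (350,262) and the shut fingers at (350,240) behind it. Now I'll nudge it along +x.

apply_moves(commands=[4, 0, 0, 0, 0, 0, 8, 0, 0, 0, 0, 0, 12, 0, 0, 0, 0, 0, 15, 0, 0, 0, 0, 0, 17, 0, 0, 0, 0, 0, 18, 0, 0, 0, 0, 0, 18, 0, 0, 0, 0, 0])

```text
clock: 18.55
position: [0.4535, 0.1111, 0.0157]
tool_rot: [0.0, 0.997, 0.081, -0.0]
wrist_force: [0.3, 0.7, 0.2]
gripper_width: 0.005
finger_force: 0.0
```

apply_moves(commands=[1, 0, 0, 0, 0, 0, 2, 0, 0, 0, 0, 0, 2, 0, 0, 0, 0, 0])

```text
clock: 18.85
position: [0.4556, 0.1114, 0.0158]
tool_rot: [0.0, 0.997, 0.081, 0.0]
wrist_force: [0.5, 0.7, 0.4]
gripper_width: -0.001
finger_force: 0.0
```

apply_moves(commands=[1, 0, 0, 0, 0, 0, 2, 0, 0, 0, 0, 0, 2, 0, 0, 0, 0, 0])

```text
clock: 19.15
position: [0.456, 0.1115, 0.0156]
tool_rot: [0.0, 0.997, 0.081, -0.001]
wrist_force: [-3.1, -0.7, 2.4]
gripper_width: -0.002
finger_force: 1.7
```

apply_moves(commands=[1, 0, 0, 0, 0, 0, 2, 0, 0, 0, 0, 0, 3, 0, 0, 0, 0, 0, 3, 0, 0, 0, 0, 0])

```text
clock: 19.55
position: [0.4558, 0.1115, 0.0153]
tool_rot: [0.0, 0.997, 0.081, -0.004]
wrist_force: [-9.2, -1.8, 7.7]
gripper_width: 0.003
finger_force: 4.3
```

apply_moves(commands=[1, 0, 0, 0, 0, 0, 1, 0, 0, 0, 0, 0])

```text
clock: 19.75
position: [0.4558, 0.1115, 0.0152]
tool_rot: [0.0, 0.997, 0.081, -0.005]
wrist_force: [-10.0, -1.8, 8.6]
gripper_width: -0.002
finger_force: 5.1
```

```bash
python3 -c "
from h import *
go(*fix(5,-70),.014,-80.46)"
```

```text
[71.3 70.1  0.5] [-0.   0.6 -0.3] | F [-10.   -1.8   8.6] w -0.002 t 19.8 fix [-66.    0.5]
```

apply_moves(commands=[-12, 0, 0, 0, 0, 0, -12, 0, -30, 0, 0, 0, -12, 0, -65, 0, 0, 0, 25, 25, -65, 0, 0, 0, 60, 55, -65, 0, 0, 0, 71, 62, -65, 0, 0, 0, 71, 62, -65, 0, 0, 0, 71, 62, -40, 0, 0, 0, 71, 62, -15, 0, 0, 0, 71, 62, 0, 0, 0, 0, 71, 62, 0, 0, 0, 0, 71, 62, 0, 0, 0, 0])

```text
clock: 20.95
position: [0.54, 0.0632, 0.0156]
tool_rot: [-0.0, 0.997, 0.081, -0.001]
wrist_force: [1.1, 1.1, -0.2]
gripper_width: 0.0
finger_force: 0.0
```

```bash
python3 -c "
from h import *
go(*fix(5,-42.5),.014,-80.46)"
```

```text
[ -4.1 -18.7   1.6] [-0.   0.1 -0.2] | F [ 1.1  1.1 -0.2] w 0.0 t 20.9 fix [  9.  -61.2]
```

apply_moves(commands=[-4, -4, 0, 0, 0, 0, -4, -8, 0, 0, 0, 0, -4, -11, 0, 0, 0, 0, -4, -13, 0, 0, 0, 0, -4, -15, 0, 0, 0, 0, -4, -16, 0, 0, 0, 0, -4, -16, 0, 0, 0, 0])

```text
clock: 21.65
position: [0.5349, 0.0779, 0.0158]
tool_rot: [0.0, 0.997, 0.081, 0.0]
wrist_force: [-0.4, 0.1, -0.5]
gripper_width: 0.001
finger_force: 0.0
```

apply_moves(commands=[0, -1, 0, 0, 0, 0, 0, -2, 0, 0, 0, 0, 0, -2, 0, 0, 0, 0])

```text
clock: 21.95
position: [0.5345, 0.0798, 0.0157]
tool_rot: [-0.0, 0.997, 0.081, -0.0]
wrist_force: [-0.2, 0.3, -0.1]
gripper_width: -0.002
finger_force: 0.0
```

apply_moves(commands=[0, -1, 0, 0, 0, 0, 0, -2, 0, 0, 0, 0, 0, -2, 0, 0, 0, 0])

```text
clock: 22.25
position: [0.5342, 0.0818, 0.0158]
tool_rot: [-0.0, 0.997, 0.081, -0.0]
wrist_force: [0.5, -0.1, -0.3]
gripper_width: -0.002
finger_force: 0.0
```

apply_moves(commands=[0, -1, 0, 0, 0, 0, 0, -2, 0, 0, 0, 0, 0, -2, 0, 0, 0, 0])

```text
clock: 22.55
position: [0.5341, 0.0833, 0.0159]
tool_rot: [0.0, 0.997, 0.081, 0.0]
wrist_force: [0.3, -1.5, 1.2]
gripper_width: 0.004
finger_force: 1.2
```

apply_moves(commands=[0, -1, 0, 0, 0, 0, 0, -2, 0, 0, 0, 0, 0, -3, 0, 0, 0, 0, 0, -3, 0, 0, 0, 0])

```text
clock: 22.95
position: [0.5341, 0.0837, 0.0164]
tool_rot: [0.002, 0.997, 0.082, 0.0]
wrist_force: [0.1, -12.4, 5.0]
gripper_width: -0.0
finger_force: 6.2
```

```bash
python3 -c "
from h import *
go(*fix(0,-60),.014,-80.46)"
```

```text
[-6.6 20.   2.5] [ 0.3 -0.  -0.2] | F [  0.1 -12.4   5. ] w -0.0 t 22.9 fix [  6.7 -40. ]
```

The block is firm against both stops. I'll retreat, rise and go above the knob at (0.6535, 0.0205), then cage it with the tool turned square to the lever.

apply_moves(commands=[0, 10, 0, 0, 0, 0, 0, 15, -20, 0, 0, 0, 0, 15, -60, 0, 0, 0, 0, 15, -100, 0, 0, 0, 35, 40, -100, 0, 0, 4, 70, 65, -100, 0, 0, 8, 107, 85, -100, 0, 0, 12.5, 107, 85, -100, 0, 0, 12.5, 107, 85, -100, 0, 0, 12.5, 107, 85, -100, 0, 0, 12.5], claw=0)

```text
clock: 23.95
position: [0.6511, 0.0205, 0.115]
tool_rot: [-0.0, 1.0, -0.028, -0.001]
wrist_force: [-0.3, 0.1, -0.0]
gripper_width: 0.999
finger_force: 0.0
```

```bash
python3 -c "
from h import *
go(.6535,.0205,.064,-93.2)
c=snap('scene','s5.png');t=snap('top','t5.png')
a=cv2.resize(c['img'][130:280,240:400],None,fx=3,fy=3,interpolation=2);b=cv2.resize(t['img'][140:260,240:350],(int(110*3.75),450),interpolation=2)
cv2.imwrite('pics/s5c.png',np.hstack([a,b[:,:320]])[:,:,::-1])"
```

```text
[ 2.6 -0.1 51. ] [-0.   0.2 -0. ] | F [-0.3  0.1 -0. ] w 0.999 t 23.9 fix [ 111.5 -121.7]
```

View pics/s5c.png

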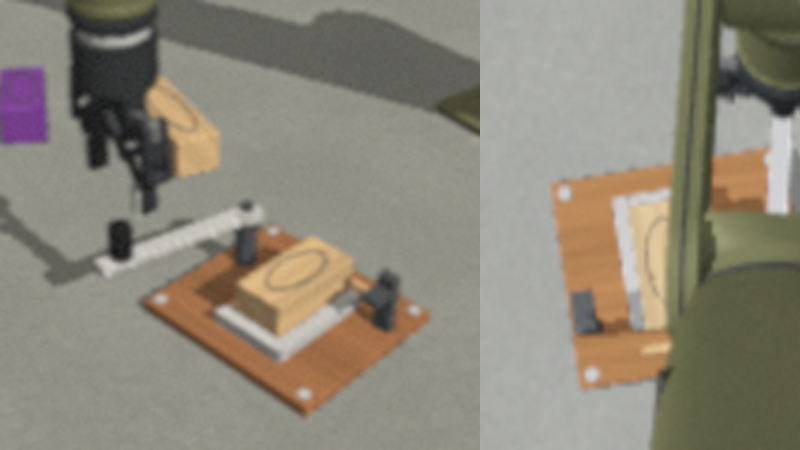

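The pictures show the block seated against both bars and the gripper straddling the knob from above: knob top at (120,225), fingers at (95,160) and (148,205). I'll go down and cage it.

apply_moves(commands=[2, 0, 20, 0, 0, 0, 2, 0, 40, 0, 0, 0, 2, 0, 51, 0, 0, 0, 2, 0, 51, 0, 0, 0])

```text
clock: 24.45
position: [0.6524, 0.0204, 0.0631]
tool_rot: [-0.0, 1.0, -0.028, -0.002]
wrist_force: [-0.2, 0.1, 0.2]
gripper_width: 1.002
finger_force: 0.0
```

apply_moves(commands=[0, 0, 0, 0, 0, 0, 0, 0, 0, 0, 0, 0, 0, 0, 0, 0, 0, 0, 0, 0, 0, 0, 0, 0, 0, 0, 0, 0, 0, 0, 0, 0, 0, 0, 0, 0, 0, 0, 0, 0, 0, 0], claw=0.64, force=20)

```text
clock: 25.15
position: [0.6548, 0.0198, 0.0649]
tool_rot: [0.0, 1.0, -0.028, 0.0]
wrist_force: [-0.9, 0.5, -0.7]
gripper_width: 0.358
finger_force: 0.0
```

```bash
python3 -c "
from h import *
go(.6535,.0205,.064,-93.2)
P=fix(-25,-90);p=ctrl.state()['position'][:2];print(np.hypot(*(p-P)),np.degrees(np.arctan2(*(p-P)[::-1])))
for th in(5,10,15,20,25,30,35,40,45,50,55,60):
  a=np.radians(th);print(th,np.round([145*(np.cos(a)-1),-145*np.sin(a)]))"
```

```text
[-1.3 -0.6  0.9] [ 0. -0. -0.] | F [-0.9  0.5 -0.7] w 0.358 t 25.1 fix [ 115.1 -122.9]
0.14389264146605124 -3.6905042740897387
5 [ -1. -13.]
10 [ -2. -25.]
15 [ -5. -38.]
20 [ -9. -50.]
25 [-14. -61.]
30 [-19. -72.]
35 [-26. -83.]
40 [-34. -93.]
45 [ -42. -103.]
50 [ -52. -111.]
55 [ -62. -119.]
60 [ -72. -126.]
```

apply_moves(commands=[-1, -13, 0, 0, 0, -5, -2, -25, 0, 0, 0, -10, -5, -38, 0, 0, 0, -15, -9, -50, 0, 0, 0, -20, -14, -61, 0, 0, 0, -25, -19, -72, 0, 0, 0, -30, -26, -83, 0, 0, 0, -35, -34, -93, 0, 0, 0, -40, -42, -103, 0, 0, 0, -45, -52, -111, 0, 0, 0, -50, -62, -119, 0, 0, 0, -55, -62, -119, 0, 0, 0, -55])

```text
clock: 26.35
position: [0.5981, 0.143, 0.0647]
tool_rot: [-0.0, 0.899, 0.437, -0.001]
wrist_force: [-0.6, 1.7, -1.2]
gripper_width: 0.36
finger_force: 0.0
```

```bash
python3 -c "
from h import *
P=fix(-25,-90);p=ctrl.state()['position'][:2];print(np.hypot(*(p-P)),np.degrees(np.arctan2(*(p-P)[::-1])))
go(*fix(-25,55),.064,9.54)"
```

```text
0.14329433652359974 52.64777817531809
[ -45.7 -105.2    0.9] [ -0.1   0.  -47.7] | F [-0.6  1.7 -1.2] w 0.36 t 26.4 fix [79.6  7.9]
```

apply_moves(commands=[-1, -13, 0, 0, 0, -5, -2, -25, 0, 0, 0, -10, -5, -38, 0, 0, 0, -15, -9, -50, 0, 0, 0, -14, -61, 0, 0, 0, -25, -19, -72, 0, 0, 0, -30, -26, -83, 0, 0, 0, -35, -34, -93, 0, 0, 0, -40, -38, -98, 0, 0, 0, -43, -42, -102, 0, 0, 0, -45, -42, -102, 0, 0, 0, -45])

```text
validation failed for argument at $.co...
```

```bash
python3 -c "
from h import *
go(*fix(-25,55),.064,9.54)"
```

```text
[ -45.7 -105.2    0.9] [ -0.1   0.  -47.7] | F [-0.6  1.7 -1.2] w 0.36 t 26.4 fix [79.6  7.9]
```

One row was a number short, so the call was refused and nothing moved. Sending it again corrected.

apply_moves(commands=[-1, -13, 0, 0, 0, -5, -2, -25, 0, 0, 0, -10, -5, -38, 0, 0, 0, -15, -9, -50, 0, 0, 0, -20, -14, -61, 0, 0, 0, -25, -19, -72, 0, 0, 0, -30, -26, -83, 0, 0, 0, -35, -34, -93, 0, 0, 0, -40, -38, -98, 0, 0, 0, -43, -42, -102, 0, 0, 0, -45, -42, -102, 0, 0, 0, -45])

```text
clock: 27.45
position: [0.4933, 0.172, 0.0649]
tool_rot: [0.0, 0.665, 0.747, -0.0]
wrist_force: [0.8, 0.7, -0.1]
gripper_width: 0.358
finger_force: 0.0
```

```bash
python3 -c "
from h import *
go(*fix(-25,55),.064,9.54)"
```

```text
[ 0.8 -6.1  0.9] [-0.   0.  -2.9] | F [ 0.8  0.7 -0.1] w 0.358 t 27.4 fix [-18.9  53.9]
```

apply_moves(commands=[0, -3, 0, 0, 0, -1, 0, -6, 0, 0, 0, -2, 1, -8, 0, 0, 0, -3, 1, -8, 0, 0, 0, -3])

```text
clock: 27.85
position: [0.4851, 0.1723, 0.0648]
tool_rot: [-0.0, 0.644, 0.765, -0.0]
wrist_force: [-0.8, -0.5, -0.3]
gripper_width: 0.364
finger_force: 0.0
```

apply_moves(commands=[0, -1, 0, 0, 0, 0, 0, -2, 0, 0, 0, 0, 0, -2, 0, 0, 0, 0])

```text
clock: 28.15
position: [0.484, 0.1722, 0.0648]
tool_rot: [0.0, 0.644, 0.765, 0.0]
wrist_force: [2.6, 0.5, -0.8]
gripper_width: 0.359
finger_force: 1.0
```

apply_moves(commands=[0, -1, 0, 0, 0, 0, 0, -2, 0, 0, 0, 0, 0, -2, 0, 0, 0, 0])

```text
clock: 28.45
position: [0.4839, 0.1722, 0.065]
tool_rot: [0.001, 0.644, 0.765, 0.002]
wrist_force: [7.4, 1.2, -4.9]
gripper_width: 0.361
finger_force: 3.2
```

```bash
python3 -c "
from h import *
go(*fix(-25,55),.064,9.54)"
```

```text
[-0.7  3.1  1. ] [ 0.3 -0.   0.2] | F [ 7.4  1.2 -4.9] w 0.361 t 28.4 fix [-28.1  55.7]
```

The lever hit its hard stop at the predicted knob position. I'll centre on the knob, open, rise and back off.

apply_moves(commands=[0, 3, 0, 0, 0, 0, 0, 5, 0, 0, 0, 0, 0, 5, 0, 0, 0, 0, 0, 5, 0, 0, 0, 0, 0, 5, 0, 0, 0, 0, 0, 5, 0, 0, 0, 0, 0, 5, 0, 0, 0, 0], claw=0.3)

```text
clock: 29.15
position: [0.4862, 0.1725, 0.0648]
tool_rot: [-0.0, 0.644, 0.765, -0.0]
wrist_force: [0.4, 1.0, -0.2]
gripper_width: 0.698
finger_force: 0.0
```

apply_moves(commands=[0, 0, -20, 0, 0, 0, 0, 0, -50, 0, 0, 0, 0, 0, -100, 0, 0, 0, 40, 0, -120, 0, 0, 0, 80, 0, -120, 0, 0, 0, 120, 0, -120, 0, 0, 0, 160, 0, -120, 0, 0, 0, 200, 0, -120, 0, 0, 0, 240, 0, -120, 0, 0, 0, 250, 0, -120, 0, 0, 0, 250, 0, -120, 0, 0, 0])

```text
clock: 30.25
position: [0.4433, 0.4202, 0.1844]
tool_rot: [-0.0, 0.643, 0.766, -0.0]
wrist_force: [-0.1, -0.3, 0.2]
gripper_width: 0.698
finger_force: 0.0
```

```bash
python3 -c "
from h import *
print(ctrl.state()['position'],ctrl.state()['wrist_force'])
c=snap('scene','s6.png');t=snap('top','t6.png')
a=cv2.resize(c['img'][180:280,275:375],(400,400),interpolation=2);b=cv2.resize(t['img'][165:255,250:340],(400,400),interpolation=2)
for (u0,v0,k,cc,im) in((275,180,4,c,a),(250,165,400/90,t,b)):
  for q in((-55,-28),(55,-28),(55,28),(-55,28)):
    x,y=proj(cc,(*fix(*q),.064));print(np.round([(x-u0+.5)*k,(y-v0+.5)*k]))
  x,y=proj(cc,(*fix(-25,55),.114));print('knob',np.round([(x-u0+.5)*k,(y-v0+.5)*k]))
cv2.imwrite('pics/s6c.png',np.hstack([a,b])[:,:,::-1])"
```

```text
[0.44329563 0.4201897  0.18438349] [-0.10736246 -0.27925783  0.15095467]
[275. 114.]
[175. 178.]
[233. 214.]
[333. 146.]
knob [342. 124.]
[227. 269.]
[204. 122.]
[129. 134.]
[151. 281.]
knob [101. 242.]
```

View pics/s6c.png

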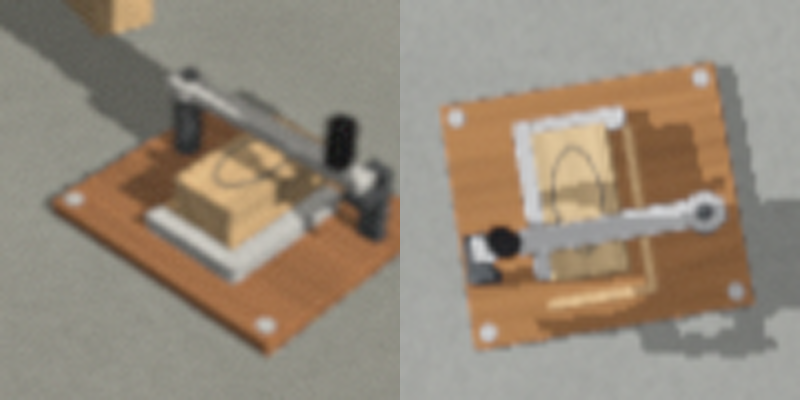

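The pictures show the lever shut: knob at (342,120) against a predicted (342,124), and at (502,242) against a predicted (501,242). The block lies flat and flush on both bars, with its corners at (175,180) and (233,215) or so, as predicted, and the robot is clear.

```bash
python3 -c "
from rig import ctrl
print(ctrl.job_done())"
```

```text
the job is handed in; nothing more can be done
None
```

The job is handed in at about 30 s: the short block lies flat and flush against both stop bars, the lever is swung to its hard stop and released, and the other objects were left alone.

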